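# Index the dividing plate and close its clamp

## Robot

A 6-joint arm with a two-finger parallel gripper is mounted at the origin on the work surface. World frame = base frame: x ahead of the robot, y to its left, z up, the work surface at z = 0. Lengths are in m, angles in rad, forces in N, time in s.
With the tool pointing down it reaches from about 0.325 to 0.9 m from the base axis. Payload 6.1 kg.
Tool frame: the origin (TCP) lies midway between the tips of the shut fingers; the grasp point (between the pads) lies 19 mm behind it; z points along the fingers, y is the line along which they close (so a half turn about z gives the same grasp; the last joint's range is limited). The gripper opens to 85 mm and grips with 20 to 120 N. Pads are 22 mm wide; open, the fingers measure 114 mm over their backs; the gripper's body (76 mm by 85 mm) begins 54 mm behind the grasp point. The pads swing forward as they close: fully open they stand 13 mm farther back than shut.
Start: joints at [1.159, 0.22, 1.526, -0, 1.395, -0.126], TCP at [0.176, 0.6, 0.231] pointing down, gripper open.
Joint ranges: [-2.98, 2.98], [-0.91, 2.08], [0.09, 2.57], [-1.24, 4.39], [0.2, 2.65], [-2.68, 2.68]. Speed limits (rad/s): [2.57, 2.57, 3.01, 3.14, 3.14, 3.14].

## Interface

Orientations are given as a rotation vector (axis times angle).
In Python, from cell import arm gives the robot as it stands. The module is installed in compiled form; this text tells all that it offers.
- The arm moves only by the tool move_arm, never from a script. Its argument "series" is a list of rows, each a list of 7 numbers: the turn, a rotation vector about the tool's x, y, z in rad, then the shift along the tool's x, y, z in mm, then the finger opening in mm, from 0 to 85.4. A call has exactly 10 rows; each row shifts and turns the commanded pose from where the row before left it, along the tool's axes as they then stand; what a row does not reach is not made up. A row lasts 1/10 s, in which the tool goes at most 50 mm and 8.59 degrees, less where a joint would pass 70% of its speed; a pose out of reach is approached as far as the arm can. A call with a gripper value outside its range is refused whole. The fingers move at their own pace and stop on an object; "force" is the grip in N (left out, the last holds). Time passes only in rows, so rows that do not move let the fingers close, or fill a call up. It gives the time, the measured TCP pose, the force, the opening and the grip force at its end, in the units of the state.
- arm.read_state(): the state, without advancing time (a new reading comes with each control period).
- arm.get_image(name): name is "scene" or "top" or "wrist"; returns a dict with "frame" (384x512x3 uint8, red, green, blue), "range_z" (384x512 float32, m along the optical axis (not along the pixel's ray), 0 where there is no reading), "intrinsics" (3x3 intrinsics, pixels), "R" (3x3) and "t" (3): a world point X has camera coordinates R X + t. Camera axes: x right, y down, z forward; pixel columns grow to the right and rows downward; lengths in m; the calibration is good to about 2 mm. A picture is of the moment at which its call begins.
- arm.finish_job(): hands the job in; it is judged then, once.
The state is a dict: "clock": time; "qpos": joint angles; "joint_velocities": joint speeds; "joint_efforts": joint torques, N m; "eef_pos": TCP position; "eef_rot": TCP orientation; "ft_force": force on the tool from outside, world axes, zero at the start; "torque": the same for the moment, N m; "width": opening from 0.0 (shut) to 1.0 (fully open); "finger_force": force on a finger pad.
Only numpy, scipy, OpenCV 4.12 (cv2) and the standard library are available. Lean on these libraries where they do the work, as an engineer would, in place of code of your own. Each camera call takes 0.05 s, during which the arm holds its last target. There are 200 camera calls.

## Task

With a fingertip, push the red index arm of the steel dividing plate round until it points straight at the brass post (not the black one). Then push the black-handled clamp lever round clockwise, as seen from above, until it meets its stop. Push gently and from one side only, without gripping anything; leave the arm pointing at the post and the steel collet, oil jar and screwdriver where they are.

Things in the scene. Friction and masses are not known exactly. Their poses are not given: they have to be found in the camera images.
- pointer (a joint): Angle of the red index arm about the vertical axis at the plate's centre, rad; 0 points along the plate's own +x, grows anticlockwise seen from above, limits -1.9 and 1.9. Stiff from friction (about 0.14 N m): it stays where it is left and needs about 2 N at 70 mm from the axis. It may be pushed either way.
- pointer_tip (a point): Tip of the red index arm, on its centre line half-way up, 92 mm from the pivot axis, 43 mm above the bench; x axis outward along the arm, z up. The arm is a level bar 14 mm wide, its underside 33 mm and its top 53 mm above the bench (8 mm clear of the plate).
- pointer_pivot (a point): Point on the index arm's pivot axis at the arm's mid height; x axis outward along the arm. A dark hub 44 mm across and a small brass gear wheel 45 mm across, its top 78 mm above the bench, turn with the arm here.
- brass_post: Brass index post fixed on the plate: 14 mm diameter (18 mm at the foot), 28 mm tall, so its top is 53 mm above the bench. Origin at the centre of its foot, on the plate's top face, 105 to 147 mm from the arm's axis, beyond the reach of the arm's tip. This is the one to point at.
- black_post: The same post in black plastic; not the target. The two swap places between runs; the arm starts somewhere between them.
- plate: Round steel dividing plate, 320 mm diameter, 25 mm thick, fixed on the bench; origin at the centre of its underside. Its x axis is the zero of the index arm.
- clamp (a joint): Angle of the clamp lever, rad: 0 fully open, 1.05 closed on its stop; grows clockwise seen from above. Starts at 0 to 0.15. Stays where it is left (friction about 0.12 N m).
- clamp_tip (a point): Outer end of the clamp lever, on its centre line half-way up, 73 mm from its pivot; x axis outward along the lever. A level bar 11 mm wide (steel) with a black handle 14 mm wide and 34 mm long at the outer end; underside 33 mm and top 53 mm above the bench. The lever lies on the robot's side of the plate.
- clamp_pivot (a point): Point on the clamp lever's vertical pivot axis (85 mm from the plate's centre towards the plate's -x) at the lever's mid height; dark boss 28 mm across. A 10 mm stop pin, 22 mm tall, stands on the plate on the clockwise side of the lever, 34 mm from the pivot.
- collet: Loose steel collet standing on the plate, 24 mm diameter, 36 mm tall; origin at its foot. Leave alone.
- oil_jar: Loose amber glass oil jar on the bench, 44 mm diameter, 65 mm tall; origin at its foot. Leave alone.
- screwdriver: Loose screwdriver with yellow handle lying on the bench beside the plate. Leave alone.

How it is judged:
By the outcome, as a careful person would: the job done as asked, in the order asked, and still so for the second after the job is handed in, with the robot touching nothing.
It also fails if it takes over 56 s, if anything falls off the work surface, if the arm or the gripper's body presses on something with over 40 N, if the wrist force passes 120 N, or if a joint passes its speed limit or range.

## Working session

There is one attempt and no reset: what is moved stays moved. The work goes in short steps, Python scripts to look and compute and a tool call to move; the robot and the scene stay as the last step left them, time stands still between calls to the robot, and variables do not carry over. Pictures are saved under pics/ and viewed, at most 10 in all, crops included, and the job is handed in when it is done.

Besides the shell and the picture viewer there is one more tool, called as a command line: name --pt "numbers of a row" for each row, then --argument value for the rest. move_arm: Moves the arm, as the interface text tells. Its arguments: {"type":"object","properties":{"series":{"type":"array"},"force":{"type":"number"}},"required":["series"]}

```bash
mkdir -p pics
cat > h.py <<'E'
import numpy as np, cv2
from cell import arm
def shot(n,f):
    d=arm.get_image(n); cv2.imwrite('pics/'+f,d['frame'][:,:,::-1]); np.savez('pics/'+f+'.npz',**d); return d
def ray(d,u,v,z):
    K,R,t=d['intrinsics'],d['R'],d['t']
    r=R.T@np.linalg.solve(K,[u,v,1.]); c=-R.T@t
    return c+r*(z-c[2])/r[2]
def rng(d,u,v):
    K,R,t=d['intrinsics'],d['R'],d['t']
    return R.T@(np.linalg.solve(K,[u,v,1.])*d['range_z'][int(v),int(u)]-t)
E
python3 - <<'E'
from h import *
for n in ('top','scene'):
    d=shot(n,n+'1.png'); print(n,-d['R'].T@d['t'],d['R'].round(2).tolist())
s=arm.read_state(); print(s)
E
```

```text
top [0.47154462 0.00690733 1.04164712] [[0.01, -1.0, 0.01], [-0.99, -0.01, -0.14], [0.14, -0.01, -0.99]]
scene [ 1.12565492 -0.24477421  0.48193095] [[0.47, 0.88, -0.01], [0.52, -0.28, -0.81], [-0.72, 0.37, -0.59]]
{'clock': 0.1, 'qpos': array([ 1.15887176e+00,  2.21161794e-01,  1.52751699e+00, -6.82726588e-08,
        1.39471410e+00, -1.26115917e-01]), 'joint_velocities': array([-0.00092207, -0.00053819, -0.00308668,  0.00117675,  0.00087338,
        0.00238805]), 'joint_efforts': array([ 2.02432413e-03, -4.98247647e+01, -3.90548658e+01, -1.43185812e-04,
        5.69726952e-03,  4.70941779e-05]), 'eef_pos': array([0.17599601, 0.59912602, 0.23028891]), 'eef_rot': array([-4.47352378e-01, -3.10909426e+00,  2.72569793e-03]), 'ft_force': array([-0.8896217 ,  0.17946952, -0.12704021]), 'torque': array([-0.00037391,  0.03305213,  0.03923988]), 'finger_force': 0.0, 'width': 1.0009852483760853}
```

View pics/top1.png

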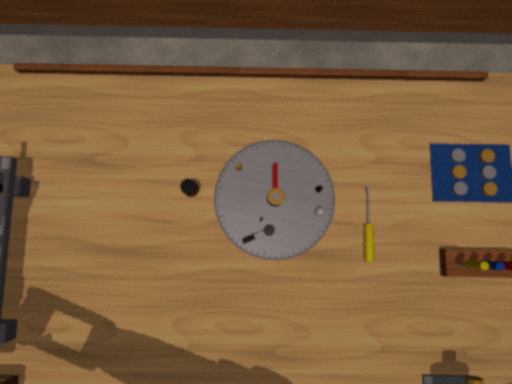

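View pics/scene1.png

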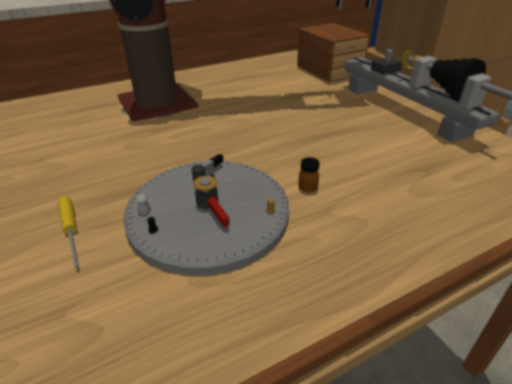

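The top view shows the plate centre near (275,199), the red arm pointing up (+x), and the brass post at (239,167). The black post is at (319,188) and the collet at (319,211). The clamp pivot is at (269,230), its handle at (248,239) and the stop pin at (262,219). The scene view agrees with this layout.

```bash
cat >> h.py <<'E'
from scipy.spatial.transform import Rotation as Ro
def totool(target,yaw=None,s=None):
    "remaining shift in tool axes mm, and tool z turn to make tool x point at world angle yaw"
    s=s or arm.read_state(); R=Ro.from_rotvec(s['eef_rot']).as_matrix()
    print('pos',s['eef_pos'].round(4),'toolx',R[:,0].round(3),'z',R[:,2].round(3),'F',s['ft_force'].round(1),'t',s['clock'],'w',s['width'])
    d=R.T@(np.array(target)-s['eef_pos'])*1000; print('shift mm',d.round(1))
    if yaw is not None: print('turnz', -((yaw-np.arctan2(R[1,0],R[0,0])+np.pi)%(2*np.pi)-np.pi))
E
python3 - <<'E'
from h import *
d=dict(np.load('pics/top1.png.npz'))
for n,u,v,z in [('centre',275,199,.025),('hub',275.5,197,.078),('redtip',275,165,.053),('brass',239,167,.053),('black',319,188,.053),('collet',319,211,.061),('cpiv',269,230,.053),('handle',244,241,.053),('pin',262,219,.047),('jar',190,187,.065)]:
    print(n,ray(d,u,v,z).round(4),rng(d,u,v).round(3))
totool([0.4,0,0.38],np.pi)
w=shot('wrist','w0.png');s=arm.read_state();R=Ro.from_rotvec(s['eef_rot']).as_matrix()
c=-w['R'].T@w['t'];print('cam in tool',R.T@(c-s['eef_pos']),(w['R']@R).round(2),w['intrinsics'][0])
E
```

```text
centre [ 0.577 -0.066  0.025] [ 0.572 -0.062  0.077]
hub [ 0.5765 -0.0634  0.078 ] [ 0.577 -0.063  0.078]
redtip [ 0.6621 -0.0636  0.053 ] [ 0.662 -0.063  0.055]
brass [0.6554 0.029  0.053 ] [0.655 0.029 0.053]
black [ 0.604  -0.1765  0.053 ] [ 0.604 -0.176  0.053]
collet [ 0.5445 -0.1743  0.061 ] [ 0.544 -0.174  0.062]
cpiv [ 0.4956 -0.0492  0.053 ] [ 0.496 -0.049  0.054]
handle [0.4674 0.0132 0.053 ] [0.467 0.013 0.055]
pin [ 0.5232 -0.0316  0.047 ] [ 0.523 -0.032  0.045]
jar [0.6001 0.1511 0.065 ] [0.6   0.151 0.067]
pos [0.176  0.5991 0.2303] toolx [-0.959  0.282  0.   ] z [-0.001 -0.002 -1.   ] F [-0.9  0.2 -0.1] t 0.1 w 1.0009852483760853
shift mm [-383.8 -511.9 -148.9]
turnz -0.2858088421012872
cam in tool [ 0.07143397  0.00038034 -0.14257996] [[-0.    1.    0.  ]
 [-0.96 -0.   -0.28]
 [-0.28 -0.    0.96]] [285.62180666   0.         253.90720688]
```

move_arm --pt "0 0 0 -32 -35 0 0" --pt "0 0 0 -32 -35 0 0" --pt "0 0 0 -32 -35 0 0" --pt "0 0 0 -32 -35 0 0" --pt "0 0 0 -32 -35 0 0" --pt "0 0 0 -32 -35 0 0" --pt "0 0 0 -32 -35 0 0" --pt "0 0 0 -32 -35 0 0" --pt "0 0 0 -32 -35 0 0" --pt "0 0 0 -32 -35 0 0"

```text
clock: 1.15
eef_pos: [0.3849, 0.1719, 0.2314]
eef_rot: [0.447, 3.109, 0.0]
ft_force: [0.6, 0.1, 0.0]
width: -0.0
finger_force: 0.0
```

move_arm --pt "0 0 0 -32 -35 0 0" --pt "0 0 0 -32 -35 0 0" --pt "0 0 0 -32 -35 0 0" --pt "0 0 0 -32 -35 0 0" --pt "0 0 0 -32 -35 0 0" --pt "0 0 0 -32 -35 0 0" --pt "0 0 0 -32 -35 0 0" --pt "0 0 0 -32 -35 0 0" --pt "0 0 0.1 0 0 0 0" --pt "0 0 0.149 0 0 0 0"

```text
clock: 2.15
eef_pos: [0.5511, -0.1688, 0.2302]
eef_rot: [-0.84, -3.025, -0.0]
ft_force: [-0.4, -0.2, 0.7]
width: -0.001
finger_force: 0.0
```

move_arm --pt "0 0 0.149 0 0 0 0" --pt "0 0 0.149 0 0 0 0" --pt "0 0 0.149 0 0 0 0" --pt "0 0 0.149 0 0 0 0" --pt "0 0 0.149 0 0 0 0" --pt "0 0 0.149 0 0 0 0" --pt "0 0 0.149 0 0 0 0" --pt "0 0 0.149 0 0 0 0" --pt "0 0 0.149 0 0 0 0" --pt "0 0 0.149 0 0 0 0"

```text
clock: 3.15
eef_pos: [0.551, -0.1671, 0.2309]
eef_rot: [-2.669, -1.656, 0.001]
ft_force: [-0.2, 0.5, 0.2]
width: -0.002
finger_force: 0.0
```

Run:
```python
from h import *
totool([0.58,-0.17,0.2],0); print(arm.read_state()['qpos'].round(2))
```

```text
pos [ 0.551  -0.1671  0.2309] toolx [ 0.444  0.896 -0.   ] z [-0.001  0.    -1.   ] F [-0.2  0.5  0.2] t 3.15 w -0.001775511064227677
shift mm [10.3 27.3 30.9]
turnz 1.1106631822283601
[-0.43  0.1   1.66  0.    1.38  0.03]
```

move_arm --pt "0 0 0.14 0 0 0 0" --pt "0 0 0.14 0 0 0 0" --pt "0 0 0.14 0 0 0 0" --pt "0 0 0.14 0 0 0 0" --pt "0 0 0.14 0 0 0 0" --pt "0 0 0.14 0 0 0 0" --pt "0 0 0.14 0 0 0 0" --pt "0 0 0.13 0 0 0 0" --pt "0 0 0 15 0 15 0" --pt "0 0 0 15 0 15 0"

```text
clock: 4.15
eef_pos: [0.5817, -0.1672, 0.2014]
eef_rot: [3.141, 0.01, 0.002]
ft_force: [0.3, -0.3, 0.6]
width: -0.0
finger_force: 0.0
```

Run:
```python
from h import *
totool([0.64,-0.12,0.2],0); shot('wrist','w1.png')
```

```text
pos [ 0.5817 -0.1672  0.2014] toolx [1.    0.006 0.001] z [ 0.001 -0.001 -1.   ] F [ 0.3 -0.3  0.6] t 4.15 w -7.043398016060423e-05
shift mm [ 58.6 -46.8   1.5]
turnz 0.006295386197268105
```

View pics/w1.png

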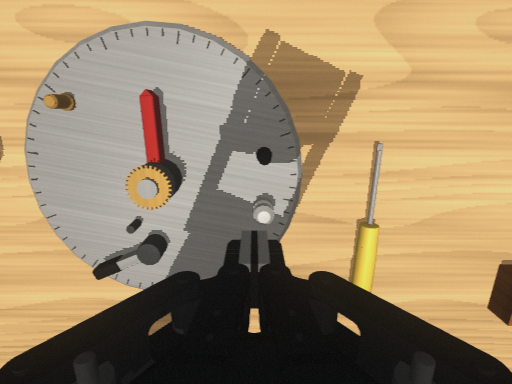

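The wrist view shows the gear at (149,187), the red arm from (150,160) to its tip at (147,92), and the top of the brass post near (50,102). The black post is at (264,156) and the collet at (263,212). The clamp boss is at (152,248), the handle end at (97,271) and the stop pin at (134,225).

```bash
cat >> h.py <<'E'
def cloud(d):
    K,R,t=d['intrinsics'],d['R'],d['t']; v,u=np.mgrid[:384,:512]
    p=np.stack([u,v,np.ones_like(u)],-1)@np.linalg.inv(K).T*d['range_z'][...,None]
    return (p-t)@R
def measure(d,pr=True):
    P=cloud(d); hsv=cv2.cvtColor(np.ascontiguousarray(d['frame']),cv2.COLOR_RGB2HSV).astype(int); H,S,V=hsv[...,0],hsv[...,1],hsv[...,2]
    Z=P[...,2]; ok=d['range_z']>0; o={}
    near=lambda c,r:(np.hypot(P[...,0]-c[0],P[...,1]-c[1])<r)&ok
    bp=np.array([.577,-.064])
    g=near(bp,.035)&(abs(Z-.078)<.006)&(S>100)&(H>8)&(H<30)
    (x,y),r=cv2.minEnclosingCircle(P[g][:,:2].astype(np.float32)); o['pivot']=np.array([x,y]); print('gear r',r,Z[g].mean())
    m=((H<8)|(H>172))&(S>150)&(V>60)&near(bp,.11)&(abs(Z-.053)<.006)
    q=P[m][:,:2].astype(np.float32); (cx,cy),sz,_=cv2.minAreaRect(q); vx,vy,_,_=cv2.fitLine(q,cv2.DIST_L2,0,.01,.01).ravel(); print('red n',m.sum(),'size',sz,'z',Z[m].mean())
    e=np.array([vx,vy]); e*=np.sign(e@(np.array([cx,cy])-o['pivot'])); o['red']=np.degrees(np.arctan2(*e[::-1])); o['redc']=np.array([cx,cy])
    o['redc_ang']=np.degrees(np.arctan2(*(o['redc']-o['pivot'])[::-1])); o['reach']=((q-o['pivot'])@e).max()
    b=near([.655,.029],.03)&(Z>.047)&(Z<.058); 
    if b.sum()>4:
        (x,y),r=cv2.minEnclosingCircle(P[b][:,:2].astype(np.float32)); o['brass']=np.array([x,y]); dv=o['brass']-o['pivot']
        print('brass n r',b.sum(),r,'mean',P[b].mean(0)); o['brass_ang']=np.degrees(np.arctan2(*dv[::-1])); o['brass_d']=np.hypot(*dv)
    c=near([.49,-.03],.09)&(abs(Z-.053)<.004)&near([.46,0.0],.10)
    c&=np.hypot(P[...,0]-o['pivot'][0],P[...,1]-o['pivot'][1])>.05
    q=P[c][:,:2]; o['lever_hull']=cv2.minAreaRect(q.astype(np.float32)); o['lever_ext']=(q.min(0),q.max(0),c.sum())
    for k,v in o.items(): print(k,v)
    return o
E
python3 - <<'E'
from h import *
d=dict(np.load('pics/w1.png.npz')); o=measure(d)
for n,u,v in [('cpiv',152,244),('hend',97,271),('pin',134,222),('boss',152,250),('black',264,154),('collet',263,214)]: print(n,rng(d,u,v).round(4),ray(d,u,v,.053).round(4))
E
```

```text
gear r 0.022751281037926674 0.0741951032989085
red n 965 size (0.07076762616634369, 0.013285296969115734) z 0.05285400597000959
brass n r 204 0.007225243840366602 mean [0.66117719 0.03099641 0.05204493]
pivot [ 0.5800975 -0.0629767]
red 1.265545
redc [ 0.63654512 -0.06256328]
redc_ang 0.4196221269615096
reach 0.09182723566371785
brass [0.66115254 0.03250713]
brass_ang 49.67248204266857
brass_d 0.12524807824062484
lever_hull ((0.48293352127075195, -0.021619852632284164), (0.026436060667037964, 0.08623965829610825), 29.13796615600586)
lever_ext (array([ 0.46298601, -0.06128137]), array([0.51062208, 0.02067396]), np.int64(964))
cpiv [ 0.5083 -0.0525  0.0521] [ 0.5088 -0.0529  0.053 ]
hend [0.474  0.0141 0.0528] [0.4741 0.014  0.053 ]
pin [ 0.5286 -0.0285  0.0369] [ 0.5352 -0.0357  0.053 ]
boss [ 0.5014 -0.0522  0.0532] [ 0.5013 -0.0522  0.053 ]
black [ 0.6105 -0.177   0.0524] [ 0.6106 -0.177   0.053 ]
collet [ 0.5482 -0.1766  0.0606] [ 0.5453 -0.1769  0.053 ]
```

move_arm --pt "0 0 0 23 -20 0 0" --pt "0 0 0 23 -20 0 0" --pt "0 0 0 24 -19 0 0" --pt "0 0 0 0 0 25 0" --pt "0 0 0 0 0 30 0" --pt "0 0 0 0 0 35 0" --pt "0 0 0 0 0 35 0" --pt "0 0 0 0 0 25 0" --pt "0 0 0 0 0 13 0" --pt "0 0 0 0 0 0 0"

```text
clock: 5.2
eef_pos: [0.6489, -0.1071, 0.0359]
eef_rot: [-3.14, -0.011, 0.007]
ft_force: [-0.4, -0.7, 0.2]
width: -0.0
finger_force: 0.0
```

Run:
```python
from h import *
totool([0.652,-0.103,0.038],0)
d=shot('wrist','w2.png')
```

```text
pos [ 0.6489 -0.1071  0.0359] toolx [ 1.     0.007 -0.004] z [-0.004  0.001 -1.   ] F [-0.4 -0.7  0.2] t 5.2 w -0.00023896455794662316
shift mm [ 3.1 -4.  -2.1]
turnz 0.006793102330407752
```

View pics/w2.png

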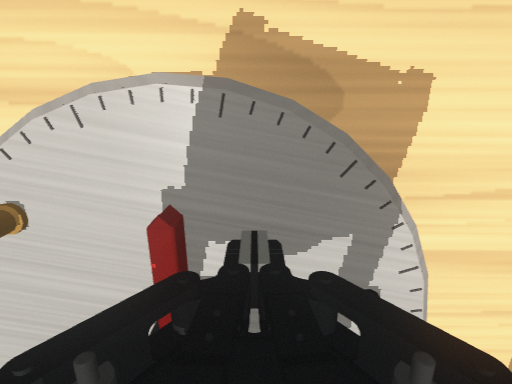

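The fingertips are level with the arm, about 37 mm to its clockwise side, and the plate is clear there. The arm tip is at (168,208). Next I approach to contact.

move_arm --pt "0 0 0 0 -4 0 0" --pt "0 0 0 0 -4 0 0" --pt "0 0 0 0 -3 0 0" --pt "0 0 0 0 -3 0 0" --pt "0 0 0 0 -2 0 0" --pt "0 0 0 0 -2 0 0" --pt "0 0 0 0 -2 0 0" --pt "0 0 0 0 -2 0 0" --pt "0 0 0 0 -2 0 0" --pt "0 0 0 0 0 0 0"

```text
clock: 6.25
eef_pos: [0.6506, -0.0832, 0.0382]
eef_rot: [-3.141, -0.011, 0.0]
ft_force: [0.1, 0.8, -0.0]
width: 0.001
finger_force: 0.0
```

Run:
```python
from h import *
totool([0.652,-0.087,0.038],0)
d=shot('wrist','w3.png'); measure(d)
```

```text
pos [ 0.6506 -0.0832  0.0382] toolx [ 1.     0.007 -0.   ] z [-0.  0. -1.] F [ 0.1  0.8 -0. ] t 6.25 w 0.0011131469914432408
shift mm [1.4 3.8 0.2]
turnz 0.007030413873332808
gear r 0.0 nan
red n 1410 size (0.034181442111730576, 0.014081927947700024) z 0.05268238424383693
brass n r 745 0.00760756665840745 mean [0.66255145 0.03046649 0.05179424]h.py:29: RuntimeWarning: Mean of empty slice.
  (x,y),r=cv2.minEnclosingCircle(P[g][:,:2].astype(np.float32)); o['pivot']=np.array([x,y]); print('gear r',r,Z[g].mean())
  ret = ret.dtype.type(ret / rcount)
Traceback (most recent call last):
  File "h.py", line 40, in measure
    q=P[c][:,:2]; o['lever_hull']=cv2.minAreaRect(q.astype(np.float32)); o['lever_ext']=(q.min(0),q.max(0),c.sum())
                                                                                         ~~~~~^^^
ValueError: zero-size array to reduction operation minimum which has no identity
```

move_arm --pt "0 0 0 0 -2 0 0" --pt "0 0 -0.06 1.2 -4.2 0 0" --pt "0 0 -0.06 1.2 -4.2 0 0" --pt "0 0 -0.06 1.2 -4.2 0 0" --pt "0 0 -0.06 1.2 -4.2 0 0" --pt "0 0 -0.06 1.2 -4.2 0 0" --pt "0 0 -0.06 1.2 -4.2 0 0" --pt "0 0 -0.06 1.2 -4.2 0 0" --pt "0 0 -0.06 1.2 -4.2 0 0" --pt "0 0 0 0 0 0 0"

```text
clock: 7.3
eef_pos: [0.6526, -0.0469, 0.0383]
eef_rot: [3.049, 0.758, -0.0]
ft_force: [-0.4, -0.1, -0.1]
width: 0.002
finger_force: 0.1
```

```bash
cat >> h.py <<'E'
PV=np.array([.580,-.063]); 
def near(d):
    P=cloud(d); hsv=cv2.cvtColor(np.ascontiguousarray(d['frame']),cv2.COLOR_RGB2HSV).astype(int); H,S,V=hsv[...,0],hsv[...,1],hsv[...,2]
    Z=P[...,2]; xy=P[...,:2]; dist=lambda c:np.linalg.norm(xy-c,axis=-1)
    m=((H<8)|(H>172))&(S>150)&(dist(PV)<.11)&(abs(Z-.0527)<.0025)
    q=xy[m].astype(np.float32); f=cv2.fitLine(q,cv2.DIST_L2,0,.01,.01).ravel(); e=f[:2]*np.sign(f[:2]@(f[2:]-PV)); (c,sz,a)=cv2.minAreaRect(q)
    n=np.array([-e[1],e[0]])
    b=(dist([.661,.031])<.02)&(abs(Z-.0527)<.0025); p,r=cv2.minEnclosingCircle(xy[b].astype(np.float32)); bc=np.array(p)
    print('red ang',np.degrees(np.arctan2(e[1],e[0])),'size',sz,'pivot off line mm',1000*(PV-c)@n,'ang by centroid',np.degrees(np.arctan2(*(np.array(c)-PV)[::-1])))
    print('brass',bc,r,b.sum(),'mean',xy[b].mean(0),'ang',np.degrees(np.arctan2(*(bc-PV)[::-1])),'off red line mm',1000*(bc-c)@n)
E
python3 - <<'E'
from h import *
totool([0.652,-0.087,0.038],0)
d=shot('wrist','w4.png'); near(d)
near(dict(np.load('pics/w3.png.npz')));near(dict(np.load('pics/w1.png.npz')))
E
```

```text
pos [ 0.6526 -0.0469  0.0383] toolx [ 0.883  0.468 -0.   ] z [-0. -0. -1.] F [-0.4 -0.1 -0.1] t 7.3 w 0.0020389198353750184
shift mm [-19.3  35.1   0.3]
turnz 0.48754976738680345
red ang 21.522774684650077 size (0.03217907249927521, 0.013447158969938755) pivot off line mm -9.219302005161587 ang by centroid 28.393673369028583
brass [0.66113925 0.03269183] 0.007275866810232401 700 mean [0.66195901 0.0320451 ] ang 49.704640248487266 off red line mm 50.03246825336372
red ang -5.052847382328252 size (0.034103330224752426, 0.013502008281648159) pivot off line mm -7.934100317874471 ang by centroid 0.9361134106817713
brass [0.66156942 0.03200928] 0.00760756665840745 599 mean [0.66216867 0.03106392] ang 49.35253904696657 off red line mm 93.89015525196999
red ang 1.14508345134359 size (0.0702325701713562, 0.013285296969115734) pivot off line mm 0.6934095103474811 ang by centroid 0.4426904780338138
brass [0.66106737 0.0324441 ] 0.007004382088780403 172 mean [0.66121517 0.03156008] ang 49.6564220040589 off red line mm 94.49839034604723
```

View pics/w4.png

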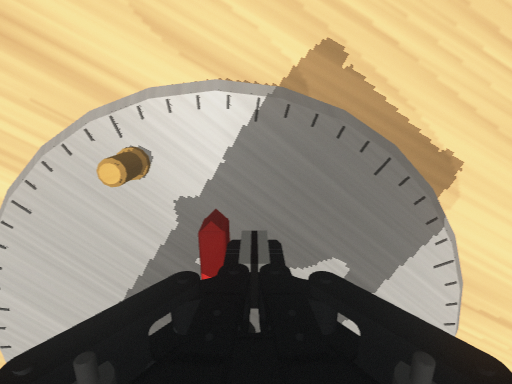

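The finger is against the arm's flank, with the arm tip at (215,210) and the brass top at (112,172). The arm is at about 28° and the post at 49.6°.

move_arm --pt "0 0 -0.05 1.0 -3.6 0 0" --pt "0 0 -0.05 1.0 -3.6 0 0" --pt "0 0 -0.05 1.0 -3.6 0 0" --pt "0 0 -0.05 1.0 -3.6 0 0" --pt "0 0 -0.05 1.0 -3.6 0 0" --pt "0 0 -0.05 1.0 -3.6 0 0" --pt "0 0 -0.04 0.8 -2.9 0 0" --pt "0 0 0 0 0 0 0" --pt "0 0 0 0 0 0 0" --pt "0 0 0 0 0 0 0"

```text
clock: 8.35
eef_pos: [0.644, -0.0233, 0.0384]
eef_rot: [-2.878, -1.26, -0.0]
ft_force: [0.1, -0.1, 0.8]
width: 0.003
finger_force: 0.2
```

```bash
cat >> h.py <<'E'
def tip(d):
    P=cloud(d); hsv=cv2.cvtColor(np.ascontiguousarray(d['frame']),cv2.COLOR_RGB2HSV).astype(int); H,S=hsv[...,0],hsv[...,1]
    xy=P[...,:2]-PV; r=np.linalg.norm(xy,axis=-1)
    for lo in (.075,.082,.087):
        m=((H<8)|(H>172))&(S>150)&(r>lo)&(r<.11)&(abs(P[...,2]-.0527)<.0025)
        c=xy[m].mean(0); print('tip',lo,m.sum(),np.degrees(np.arctan2(c[1],c[0])),'rmax',r[m].max())
E
python3 - <<'E'
from h import *
totool([0.652,-0.087,0.038],0)
d=shot('wrist','w5.png'); near(d); tip(d)
for f in 'w4','w1': tip(dict(np.load(f'pics/{f}.png.npz')))
s=arm.read_state(); v=s['eef_pos'][:2]-PV; R=Ro.from_rotvec(s['eef_rot']).as_matrix(); print('tool yaw',np.degrees(np.arctan2(R[1,0],R[0,0])),'p',v@R[:2,:2]*1000)
E
```

```text
pos [ 0.644  -0.0233  0.0384] toolx [0.678 0.735 0.   ] z [ 0.  0. -1.] F [ 0.1 -0.1  0.8] t 8.35 w 0.0032681737919123214
shift mm [-41.3  49.1   0.4]
turnz 0.8253640505419844
red ang 39.806988245587945 size (0.031386882066726685, 0.013519142754375935) pivot off line mm -10.113569093374203 ang by centroid 47.31569617713555
brass [0.66114861 0.03253835] 0.007045274134725332 719 mean [0.66157454 0.03259131] ang 49.65600698129659 off red line mm 11.327895140244681
tip 0.075 790 47.33063323142116 rmax 0.09309624701623771
tip 0.082 459 47.27009888043621 rmax 0.09309624701623771
tip 0.087 194 47.465992964327945 rmax 0.09309624701623771
tip 0.075 797 28.402147007820002 rmax 0.09315709930088797
tip 0.082 465 28.40785041032724 rmax 0.09315709930088797
tip 0.087 199 28.479411110139807 rmax 0.09315709930088797
tip 0.075 222 0.47446505289312635 rmax 0.09168173515918869
tip 0.082 112 0.5690050959255739 rmax 0.09168173515918869
tip 0.087 43 0.7169164929057151 rmax 0.09168173515918869
tool yaw 47.308599699936806 p [72.5347946  20.06696642]
```

move_arm --pt "0 0 -0.02 0.4 -1.45 0 0" --pt "0 0 -0.02 0.4 -1.45 0 0" --pt "0 0 0 0 0 0 0" --pt "0 0 0 0 0 0 0" --pt "0 0 0 0 8 0 0" --pt "0 0 0 0 15 0 0" --pt "0 0 0 0 10 -20 0" --pt "0 0 0 0 20 -45 0" --pt "0 0 0 0 20 -45 0" --pt "0 0 0 0 20 -45 0"

```text
clock: 9.4
eef_pos: [0.7133, -0.0814, 0.1946]
eef_rot: [-2.85, -1.319, 0.001]
ft_force: [0.0, -0.5, 0.2]
width: 0.001
finger_force: 0.0
```

Run:
```python
from h import *
totool([0.58,-0.17,0.20],0)
d=shot('wrist','w6.png'); near(d); tip(d)
try: measure(d)
except Exception as e: print(e)
```

```text
pos [ 0.7133 -0.0814  0.1946] toolx [ 0.647  0.762 -0.   ] z [-0.001  0.001 -1.   ] F [ 0.  -0.5  0.2] t 9.4 w 0.0012651616558135355
shift mm [-153.8  -44.3   -5.3]
turnz 0.8667717751636266
red ang 49.72568303737648 size (0.07127954810857773, 0.013289403170347214) pivot off line mm 0.23877630179131515 ang by centroid 49.48574376779443
brass [0.66100365 0.03266721] 0.0072175282984972 159 mean [0.66142057 0.03241334] ang 49.7446361074999 off red line mm 0.2802428253085836
tip 0.075 193 49.292155691805135 rmax 0.09265811139520937
tip 0.082 100 49.364617718659126 rmax 0.09265811139520937
tip 0.087 36 49.415705484837 rmax 0.09265811139520937
gear r 0.02324749529361725 0.07413704405757038
red n 847 size (0.07127954810857773, 0.013289403170347214) z 0.052754840297424443
brass n r 205 0.021641692146658897 mean [0.65905776 0.02895271 0.05216917]
pivot [ 0.57942975 -0.06292269]
red 50.240715
redc [ 0.61704117 -0.01965221]
redc_ang 49.00228974578584
reach 0.09295655667915537
brass [0.65141845 0.02137782]
brass_ang 49.50421944281638
brass_d 0.11085553335186427
lever_hull ((0.48746153712272644, -0.019135143607854843), (0.027288611978292465, 0.08578749746084213), 18.757871627807617)
lever_ext (array([ 0.46273277, -0.06017228]), array([0.5104707 , 0.02083885]), np.int64(1059))
```

View pics/w6.png

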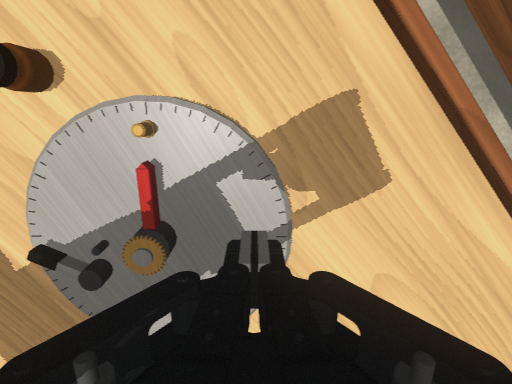

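The arm now points straight at the brass post: the post at (144,129) is 0.3 mm off the arm's centre line. The clamp lever is at (30,258)–(95,275). Now I go to the lever's anticlockwise side.

move_arm --pt "0 0 0 -20.7 -42.5 0 0" --pt "0 0 0 -20.7 -42.5 0 0" --pt "0 0 0 -20.7 -42.5 0 0" --pt "0 0 0 -20.7 -42.5 0 0" --pt "0 0 0 -20.7 -42.5 0 0" --pt "0 0 0 -20.7 -42.5 0 0" --pt "0 0 -0.139 0 0 0 0" --pt "0 0 -0.139 0 0 0 0" --pt "0 0 -0.139 0 0 0 0" --pt "0 0 -0.139 0 0 0 0"

```text
clock: 10.45
eef_pos: [0.4383, -0.0105, 0.1935]
eef_rot: [2.374, 2.058, 0.001]
ft_force: [-0.3, 0.5, 0.3]
width: -0.003
finger_force: 0.0
```

move_arm --pt "0 0 -0.139 0 0 0 0" --pt "0 0 -0.139 0 0 0 0" --pt "0 0 -0.139 0 0 0 0" --pt "0 0 -0.139 0 0 0 0" --pt "0 0 0 0 0 20 0" --pt "0 0 0 0 0 30 0" --pt "0 0 0 0 0 20 0" --pt "0 0 0 0 0 10 0" --pt "0 0 0 0 0 0 0" --pt "0 0 0 0 0 0 0"

```text
clock: 11.45
eef_pos: [0.4389, -0.0107, 0.1141]
eef_rot: [1.725, 2.625, 0.001]
ft_force: [0.6, -0.2, -0.8]
width: -0.005
finger_force: 0.0
```

Run:
```python
from h import *
totool([0.4386,-0.011,0.038],np.radians(113)); print(arm.read_state()['qpos'].round(2))
d=shot('wrist','w7.png')
```

```text
pos [ 0.4389 -0.0107  0.1141] toolx [-0.397  0.918 -0.   ] z [ 0.001 -0.    -1.   ] F [ 0.6 -0.2 -0.8] t 11.45 w -0.005444631844535337
shift mm [-0.1 -0.5 76.1]
turnz 0.006492331857736566
[-0.2  -0.11  2.11  0.    1.15 -0.61]
```

View pics/w7.png

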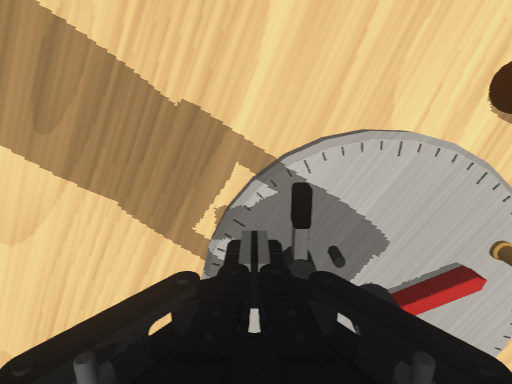

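The lever lies parallel to the fingers and to their right, with the handle at (301,183)–(301,228). The side I will push from is clear.

Run:
```python
from h import *
d=dict(np.load('pics/w7.png.npz')); s=arm.read_state(); R=Ro.from_rotvec(s['eef_rot']).as_matrix()
for u,v in [(301,186),(301,205),(301,224),(293,205),(310,205),(301,245)]: print(u,v,(R.T@(rng(d,u,v)-s['eef_pos'])*1000).round(1))
```

```text
301 186 [16.6 35.9 66.5]
301 205 [ 3.3 35.6 61. ]
301 224 [-12.2  36.4  61.3]
293 205 [ 2.6 29.9 62.9]
310 205 [ 2.6 42.9 63.2]
301 245 [-30.1  37.3  61.6]
```

move_arm --pt "0 0 0 0 0 20 0" --pt "0 0 0 0 0 25 0" --pt "0 0 0 0 0 20 0" --pt "0 0 0 0 0 11 0" --pt "0 0 0 0 0 0 0" --pt "0 0 0 0 4 0 0" --pt "0 0 0 0 4 0 0" --pt "0 0 0 0 4 0 0" --pt "0 0 0 0 3 0 0" --pt "0 0 0 0 0 0 0"

```text
clock: 12.5
eef_pos: [0.4529, -0.0045, 0.0378]
eef_rot: [1.724, 2.625, 0.001]
ft_force: [-0.2, -0.4, -0.2]
width: -0.0
finger_force: 0.0
```

move_arm --pt "0 0 0 0 2 0 0" --pt "0 0 0.06 1.1 3.5 0 0" --pt "0 0 0.06 1.1 3.5 0 0" --pt "0 0 0.06 1.1 3.5 0 0" --pt "0 0 0.06 1.1 3.5 0 0" --pt "0 0 0.06 1.1 3.5 0 0" --pt "0 0 0.06 1.1 3.5 0 0" --pt "0 0 0.06 1.1 3.5 0 0" --pt "0 0 0.06 1.1 3.5 0 0" --pt "0 0 0 0 0 0 0"

```text
clock: 13.5
eef_pos: [0.4791, 0.0104, 0.0371]
eef_rot: [-2.3, -2.139, 0.001]
ft_force: [0.1, 1.1, 0.3]
width: -0.001
finger_force: 0.2
```

```bash
cat >> h.py <<'E'
CP=np.array([.498,-.049])
def lev():
    s=arm.read_state(); R=Ro.from_rotvec(s['eef_rot']).as_matrix()
    print('yaw',np.degrees(np.arctan2(R[1,0],R[0,0])),'p',R[:2,:2].T@(s['eef_pos'][:2]-CP)*1000,'F tool',R.T@s['ft_force'],'T',s['torque'],'z',s['eef_pos'][2])
E
python3 - <<'E'
from h import *
lev(); d=shot('wrist','w8.png')
E
```

```text
yaw 85.85686020192456 p [ 57.90977267 -23.11245731] F tool [ 1.14887807  0.04373325 -0.2974217 ] T [0.0771827  0.08800633 0.01186774] z 0.037051341412635275
```

View pics/w8.png

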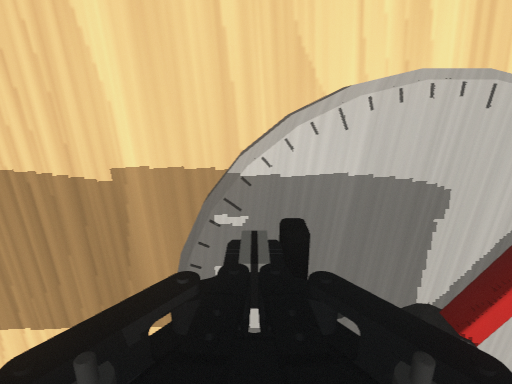

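The finger is beside the handle at (294,222) and the two are parallel. The lever is at about 86°, with roughly 34° to go.

move_arm --pt "0 0 0.06 1.1 3.5 0 0" --pt "0 0 0.06 1.1 3.5 0 0" --pt "0 0 0.06 1.1 3.5 0 0" --pt "0 0 0.06 1.1 3.5 0 0" --pt "0 0 0.06 1.1 3.5 0 0" --pt "0 0 0.06 1.1 3.5 0 0" --pt "0 0 0.06 1.1 3.5 0 0" --pt "0 0 0.05 0.9 2.9 0 0" --pt "0 0 0 0 0 0 0" --pt "0 0 0 0 0 0 0"

```text
clock: 14.55
eef_pos: [0.5075, 0.011, 0.0371]
eef_rot: [-2.733, -1.549, 0.0]
ft_force: [-0.2, 2.0, -0.9]
width: 0.001
finger_force: 0.6
```

Run:
```python
from h import *
lev(); d=shot('wrist','w9.png')
s=arm.read_state(); R=Ro.from_rotvec(s['eef_rot']).as_matrix(); P=(cloud(d)-s['eef_pos'])@R*1000
Z=cloud(d)[...,2]; m=(abs(Z-.053)<.003)&(P[...,1]>8)&(P[...,1]<40)&(abs(P[...,0])<25)&(d['frame'].max(-1)<60)
q=P[m][:,:2]; print(m.sum(),q.min(0),q.max(0)); 
for a in range(-10,22,4):
    k=abs(q[:,0]-a)<2
    if k.any(): print(a,q[k][:,1].min(),q[k][:,1].max())
```

```text
yaw 59.07268175428314 p [ 56.38604578 -22.65475748] F tool [ 1.60815975 -1.22548012  0.90940231] T [0.22040455 0.12834493 0.01978733] z 0.03710404814153816
1258 [-11.06459611   8.2259274 ] [17.33985799 27.84778322]
-10 21.24670481601569 27.21490218294889
-6 18.027527614736467 27.659471799568202
-2 15.932108090740433 27.56036159955129
2 14.846593874888281 27.70446403183356
6 8.225927398914733 27.492649024331985
10 9.910164341751203 27.84778322420406
14 14.192757725225807 27.62307263644292
18 15.623596312524576 26.481605238996153
```

move_arm --pt "0 0 0.02 0.4 1.2 0 0" --pt "0 0 0.02 0.4 1.2 0 0" --pt "0 0 0.02 0.4 1.2 0 0" --pt "0 0 0.02 0.4 1.2 0 0" --pt "0 0 0.02 0.4 1.2 0 0" --pt "0 0 0 0 0 0 0" --pt "0 0 0 0 0 0 0" --pt "0 0 0 0 0 0 0" --pt "0 0 0 0 0 0 0" --pt "0 0 0 0 0 0 0"

```text
clock: 15.6
eef_pos: [0.5122, 0.0102, 0.037]
eef_rot: [-2.807, -1.405, 0.005]
ft_force: [-7.6, 4.4, 5.3]
width: -0.001
finger_force: 4.7
```

Run:
```python
from h import *
lev()
```

```text
yaw 53.18415415308963 p [ 55.88426848 -24.05271408] F tool [-0.99238926 -8.73067708 -5.24390302] T [0.73938433 1.18626307 0.04377858] z 0.03697955069740993
```

move_arm --pt "0 0 0 0 0.7 0 0" --pt "0 0 0 0 0.6 0 0" --pt "0 0 0 0 0 0 0" --pt "0 0 0 0 0 0 0" --pt "0 0 0 0 0 0 0" --pt "0 0 0 0 0 0 0" --pt "0 0 0 0 0 0 0" --pt "0 0 0 0 0 0 0" --pt "0 0 0 0 0 0 0" --pt "0 0 0 0 0 0 0"

```text
clock: 16.6
eef_pos: [0.5124, 0.0101, 0.0369]
eef_rot: [-2.805, -1.404, 0.007]
ft_force: [-11.3, 8.8, 9.0]
width: -0.0
finger_force: 7.0
```

Run:
```python
from h import *
lev()
```

```text
yaw 53.18465153449166 p [ 55.90311256 -23.87517046] F tool [  0.26905269 -14.39368263  -8.88302617] T [1.18257525 1.61953585 0.01845078] z 0.03694673236340377
```

The force rose from 9 to 14 N with almost no movement, so the lever is on its stop. I back off and check.

move_arm --pt "0 0 0 0 -3 0 0" --pt "0 0 0 0 -8 0 0" --pt "0 0 0 0 -12 0 0" --pt "0 0 0 0 -12 0 0" --pt "0 0 0 0 0 -30 0" --pt "0 0 0 0 0 -40 0" --pt "0 0 0 0 0 -40 0" --pt "0 0 0 0 0 -40 0" --pt "0 0 0 0 -20 -20 0" --pt "0 0 0 0 0 0 0"

```text
clock: 17.6
eef_pos: [0.4717, 0.0425, 0.2111]
eef_rot: [2.805, 1.407, 0.009]
ft_force: [0.7, -0.5, 0.0]
width: -0.002
finger_force: 0.0
```

Run:
```python
from h import *
lev(); d=shot('wrist','w10.png'); near(d); tip(d)
t=shot('top','top2.png'); cv2.imwrite('pics/c10.png',np.hstack([d['frame'][:,:,::-1],cv2.resize(t['frame'][130:270,200:340,::-1],(288,384))])[:, :800])
```

```text
yaw 53.27244920321094 p [ 57.62022896 -75.74849004] F tool [ 0.02297738  0.8214211  -0.03474596] T [-0.00169538  0.00969936 -0.00464059] z 0.2110776909286767
red ang 49.747781884626555 size (0.07127964496612549, 0.01448998786509037) pivot off line mm -1.3298272340037052 ang by centroid 51.0940154222297
brass [0.66023755 0.03232486] 0.007103937678039074 166 mean [0.65975071 0.03314593] ang 49.911759914110704 off red line mm -0.9732310135139883
tip 0.075 204 50.94670183869371 rmax 0.09223407851108184
tip 0.082 108 50.97471351544507 rmax 0.09223407851108184
tip 0.087 39 50.73152841513067 rmax 0.09223407851108184
```

View pics/c10.png

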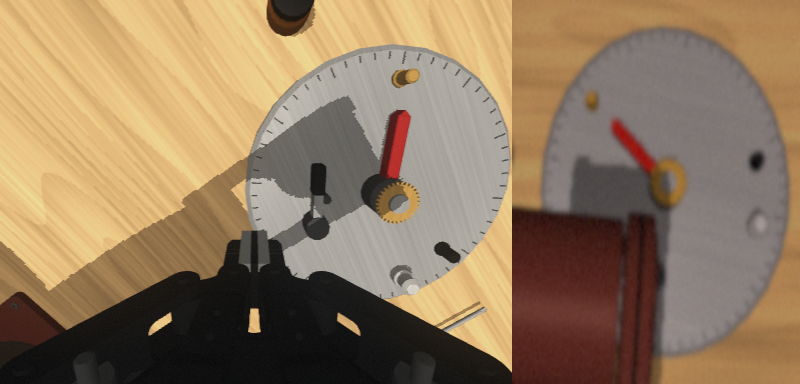

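The lever bar rests against the pin at (325,199), and the red arm still points at the brass post at (412,75). The collet, jar and screwdriver were not touched.

```bash
python3 -c "
from cell import arm; print(arm.finish_job())"
```

```text
the job is handed in; nothing more can be done
None
```

The red arm points at the brass post to within about 1 mm of its centre line, the clamp lever is closed on its stop, the collet, oil jar and screwdriver were not touched, and the job was handed in at about 18 s.

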